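# Put the seasonings into their colour-coded holders

## Robot

A 7-joint arm with a two-finger parallel gripper is mounted at the origin on a cart in front of the work surface, level with it; the furniture and walls round the work are solid. World frame = base frame: x ahead of the robot, y to its left, z up, the work surface at z = 0. Lengths are in m, angles in rad, forces in N, time in s.
With the tool pointing down it reaches from about 0.425 to 1.025 m from the base axis. Payload 9.4 kg.
Tool frame: the origin (TCP) lies between the finger pads; the fingertips stand 25 mm ahead of it and the grasp point (between the pads) lies 6 mm ahead of it (tip_reach is the distance from the TCP to the fingertips, in m); z points along the fingers, y is the line along which they close (so a half turn about z gives the same grasp; the last joint's range is limited). The gripper opens to 93 mm and grips with 3 to 60 N. Pads are 15 mm wide; open, the fingers measure 128 mm over their backs; the gripper's body (75 mm by 188 mm) begins 65 mm behind the grasp point.
Start: joints at [1.23, 0.599, -0.003, 1.599, 0.002, 0.943, -0.08], TCP at [0.189, -0.7, 0.244] pointing down, gripper open.
Joint ranges: [-2.57, 2.57], [-0.35, 1.97], [-1.29, 1.29], [0.11, 2.56], [-1.05, 4.19], [0.11, 1.86], [-2.63, 2.63]. Speed limits (rad/s): [2.22, 2.22, 3.01, 3.01, 3.14, 3.14, 3.14].

## Interface

Orientations are given as a unit quaternion [w, x, y, z].
In Python, from workcell import get_state, read_camera, camera_model, hand_in, tip_reach gives the robot as it stands.
- The arm moves only by the tool move_arm, never from a script. Its argument "deltas" is a list of rows, each a list of 2 entries, a list of its own where there are three numbers: the shift along the tool's x, y, z scaled (see below), then the turn, a rotation vector about the tool's x, y, z scaled (see below). In form: [[[x, y, z], [wx, wy, wz]], ...]. A call has 1 to 10 rows; each row is the pose to reach, as a shift and turn from the pose commanded when the call began, along the tool's axes at that moment; what a row does not reach only later rows make up. The controller multiplies each number of a shift by 80 mm and each number of a turn by 1.5 rad. A row lasts 1/12 s, in which the tool goes at most 41.7 mm and 7.16 degrees, less where a joint would pass 70% of its speed; a pose out of reach is approached as far as the arm can. A call with a number of a shift or a turn outside -1 to 1 is refused whole. A call with a gripper value outside its range is refused whole. "fingers" is the closure, from 0 (fully open) to 1 (shut), set as the call begins (left out, the last holds). The fingers move at their own pace and stop on an object; "squeeze" is the grip in N (left out, the last holds). Time passes only in rows, so rows that repeat a pose let the fingers close. It gives the time, the measured TCP pose, the force, the opening and the grip force at its end, in the units of the state.
- get_state(): the state, without advancing time (a new reading comes with each control period).
- read_camera(name): name is "scene" or "top"; returns (picture, depth): 420x560x3 uint8, red, green, blue; 420x560 float32, m along the optical axis (not along the pixel's ray), 0 where there is no reading.
- camera_model(name): a dict with "intrinsics" (3x3 intrinsics, pixels), "R" (3x3) and "t" (3): a world point X has camera coordinates R X + t. Camera axes: x right, y down, z forward; pixel columns grow to the right and rows downward; lengths in m; the calibration is good to about 2 mm. A picture is of the moment at which its call begins. camera_model takes no time and is no camera call.
- hand_in(): hands the job in; it is judged then, once.
The state is a dict: "time": time; "qpos": joint angles; "dq": joint speeds; "effort": joint torques, N m; "tcp_pos": TCP position; "ee_rot": TCP orientation; "contact_force": force on the tool from outside, world axes, zero at the start; "moment": the same for the moment, N m; "width": opening from 0.0 (shut) to 1.0 (fully open); "finger_force": force on a finger pad.
Only numpy, scipy, OpenCV 4.12 (cv2) and the standard library are available. Lean on these libraries where they do the work, as an engineer would, in place of code of your own. Each camera call takes 0.05 s, during which the arm holds its last target. There are 200 camera calls.

## Task

Put the seasonings away in their holders, each upright and fully down inside its cup: the two red-lidded spice jars into the two red holders (either one, one jar each), the green-lidded spice jar into the green holder, and the glass salt shaker with the grey top into the grey holder. Leave the kitchen timer and the food tin standing where they are.

Things in the scene. Friction and masses are not known exactly. Their poses are not given: they have to be found in the camera images.
- jar_red_a: One of two spice jars with a RED lid (this one has a dark blue label): round, 45 mm across, 109 mm tall, about 0.11 kg, lid from 88 to 109 mm up. It stands upright and loose on the worktop. The origin is at the centre of its underside; z is up through its lid. Grip it from above across its round body or lid.
- jar_red_b: The other spice jar with a RED lid (this one has a green label): round, 46 mm across, 109 mm tall, about 0.11 kg, lid from 88 to 109 mm up. It stands upright and loose on the worktop. The origin is at the centre of its underside; z is up through its lid. Grip it from above across its round body or lid.
- jar_green: The spice jar with a GREEN lid: round, 44 mm across, 100 mm tall, about 0.11 kg, lid from 80 to 100 mm up. It stands upright and loose on the worktop. The origin is at the centre of its underside; z is up through its lid. Grip it from above across its round body or lid.
- salt: The salt shaker, glass with a grey metal top: round, 44 mm across the body up to 66 mm height, then narrowing to 34 mm at the top, 90 mm tall, about 0.1 kg. It stands upright and loose on the worktop. The origin is at the centre of its underside; z is up through its lid. Grip it from above across its round body or lid.
- holder_red_a: One of two RED jar holders: a shallow round cup fixed to the worktop, 73 mm across outside, 63 mm inside (8 to 9 mm of play round a jar); rim 16 mm and inner floor 7 mm above the worktop; pale wooden foot 80 mm across, 4 mm high. Origin at the centre of its underside, z up. May stand anywhere on the worktop left of the hob.
- holder_red_b: The other RED jar holder: a shallow round cup fixed to the worktop, 73 mm across outside, 63 mm inside (8 to 9 mm of play round a jar); rim 16 mm and inner floor 7 mm above the worktop; pale wooden foot 80 mm across, 4 mm high. Origin at the centre of its underside, z up. May stand anywhere on the worktop left of the hob.
- holder_green: The GREEN jar holder: a shallow round cup fixed to the worktop, 73 mm across outside, 63 mm inside (8 to 9 mm of play round a jar); rim 16 mm and inner floor 7 mm above the worktop; pale wooden foot 80 mm across, 4 mm high. Origin at the centre of its underside, z up. May stand anywhere on the worktop left of the hob.
- holder_grey: The GREY jar holder: a shallow round cup fixed to the worktop, 73 mm across outside, 63 mm inside (8 to 9 mm of play round a jar); rim 16 mm and inner floor 7 mm above the worktop; pale wooden foot 80 mm across, 4 mm high. Origin at the centre of its underside, z up. May stand anywhere on the worktop left of the hob.
- timer: A wind-up kitchen timer, round, cream below and red above with a red knob on top, 62 mm across, 68 mm tall, loose on the worktop among the jars. It is not a spice jar and stays where it is. Origin at the centre of its underside, z up.
- tin: A closed food tin, blue and yellow with a metal top, 57 mm across, 72 mm tall, loose on the worktop among the jars. It stays where it is. Origin at the centre of its underside, z up. (Mind the fixed surroundings: enamel bowls hang at the far left, a wall cabinet hangs 0.6 m up at the right rear, so draw the wrist back before passing in front of it.)
Mind the look-alikes: they are no part of the job. Leave any purple look-alike of the jar_red_b alone.

How it is judged:
By the outcome, as a careful person would: the job done as asked, in the order asked, and still so for the second after the job is handed in, with the robot touching nothing.
It also fails if it takes over 102 s, if anything falls off the work surface, if the arm or the gripper's body presses on something with over 40 N, if the wrist force passes 120 N, or if a joint passes its speed limit or range.

## Working session

There is one attempt and no reset: what is moved stays moved. The work goes in short steps, Python scripts to look and compute and a tool call to move; the robot and the scene stay as the last step left them, time stands still between calls to the robot, and variables do not carry over. Pictures are saved under pics/ and viewed, at most 14 in all, crops included, and the job is handed in when it is done.

Besides the shell and the picture viewer there is one more tool, called after "Request:" as name([rows], argument=value, ...), one row to a line, values as JSON. move_arm: Moves the arm, as the interface text tells. Its arguments: {"type":"object","properties":{"deltas":{"type":"array"},"fingers":{"type":"number"},"squeeze":{"type":"number"}},"required":["deltas"]}

```bash
mkdir -p pics; ls
python3 - <<'E'
from workcell import *
import cv2
s=get_state();print(s)
for n in("scene","top"):
    p,d=read_camera(n);cv2.imwrite(f"pics/{n}0.png",cv2.cvtColor(p,cv2.COLOR_RGB2BGR))
    m=camera_model(n);print(n,m,d.min(),d.max())
print(tip_reach)
E
```

```text
pics
{'time': 0.0, 'qpos': array([ 1.23034003,  0.60007836, -0.0025279 ,  1.60011107,  0.00180365,
        0.94288957, -0.07982784]), 'dq': array([ 1.81593709e-04,  3.66167599e-04, -7.70417539e-04,  1.19840378e-03,
       -1.66397651e-03,  1.12977542e-03, -8.05923610e-05]), 'effort': array([-8.16003158e-04, -7.65072799e+01,  1.49672583e+00, -2.52348393e+01,
       -5.24637080e-02,  1.71499030e-02,  1.32115983e-04]), 'tcp_pos': array([ 0.18887678, -0.69951255,  0.24280066]), 'ee_rot': array([-7.22286096e-04,  9.91315077e-01,  1.31506147e-01, -1.70853745e-04]), 'contact_force': array([-0.31584986,  0.35487124, -0.17982852]), 'moment': array([0.05525345, 0.01828254, 0.00731872]), 'finger_force': 0.0, 'width': 0.9982522936703914}
scene {'intrinsics': array([[546.33491427,   0.        , 285.62161998],
       [  0.        , 546.33491427, 204.39633058],
       [  0.        ,   0.        ,   1.        ]]), 'R': array([[-0.62863637, -0.77733699,  0.02373852],
       [-0.32451504,  0.23445282, -0.91636339],
       [ 0.70675759, -0.58376287, -0.39964311]]), 't': array([0.4284659 , 0.16615127, 0.76423151])} 0.0 2.2883122
top {'intrinsics': array([[386.35253217,   0.        , 279.56060234],
       [  0.        , 386.35253217, 211.3096025 ],
       [  0.        ,   0.        ,   1.        ]]), 'R': array([[-0.02744269, -0.99923307, -0.02793153],
       [-0.98011912,  0.0323895 , -0.1957484 ],
       [ 0.19650296,  0.02200436, -0.98025629]]), 't': array([0.18274242, 0.51618456, 0.81590849])} 0.0 1.7665788
0.025
```

View pics/scene0.png

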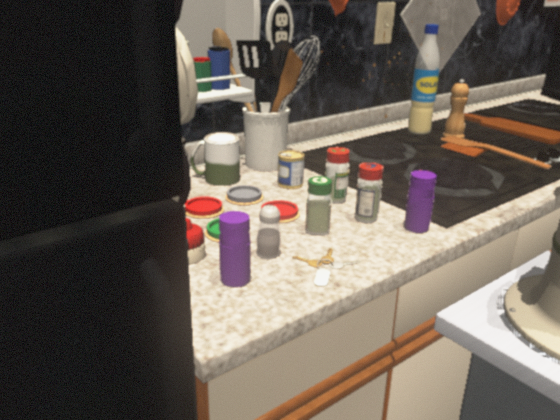

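View pics/top0.png

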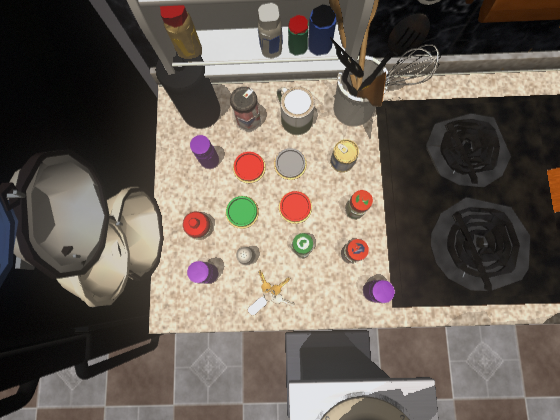

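Top view: the red-lid jars are at (361,203) and (357,250), the green-lid jar at (303,244) and the salt at (246,255). The red holders are at (249,167) and (295,207), the green holder at (242,212) and the grey one at (290,163). The timer is at (197,224) and the tin at (345,153). The purple look-alikes are at (200,272), (204,152) and (380,291), and there are more bottles on the rear shelf.

```bash
cat > h.py <<'E'
import numpy as np, cv2
from workcell import *
def cloud(n):
    p,d=read_camera(n);m=camera_model(n);K=m["intrinsics"]
    v,u=np.mgrid[:420,:560]
    c=np.stack([(u-K[0,2])/K[0,0]*d,(v-K[1,2])/K[1,1]*d,d],-1)
    X=(c-m["t"])@m["R"]; X[d==0]=np.nan
    return p,X
def pix(n,X):
    m=camera_model(n);q=m["intrinsics"]@(m["R"]@np.array(X)+m["t"]);return q[:2]/q[2]
def circ(P):
    from scipy.optimize import least_squares
    r=least_squares(lambda a:np.hypot(P[:,0]-a[0],P[:,1]-a[1])-a[2],[*np.median(P[:,:2],0),.03],loss="soft_l1",f_scale=.002)
    return r.x
E
python3 - <<'E'
from h import *
pt,T=cloud("top");ps,S=cloud("scene")
obj=dict(red_r=(361,203),red_f=(357,250),green=(303,244),salt=(246,255),timer=(197,224),tin=(345,153),pur1=(200,272),pur2=(204,152),pur3=(380,291))
np.set_printoptions(precision=4,suppress=True)
cl=np.vstack([T.reshape(-1,3),S.reshape(-1,3)]);src=np.r_[np.zeros(420*560),np.ones(420*560)]
ok=np.isfinite(cl).all(1);cl=cl[ok];src=src[ok]
for k,(u,v) in obj.items():
    c=np.nanmedian(T[v-3:v+4,u-3:u+4].reshape(-1,3),0)
    near=np.hypot(*(cl[:,:2]-c[:2]).T)<.04
    P=cl[near];sr=src[near]
    z=[np.percentile(P[(sr==i)&(P[:,2]>.03),2],97) if ((sr==i)&(P[:,2]>.03)).sum()>20 else 0 for i in(0,1)]
    t=P[(sr==0)&(P[:,2]>z[0]-.008)]
    lo=P[(P[:,2]>.02)&(P[:,2]<.6*max(z))]
    tb=(t.min(0)+t.max(0))/2
    out=[]
    for i in (0,1):
        q=P[(sr==i)&(P[:,2]>.015)&(P[:,2]<z[0]-.012)]
        out.append(circ(q) if len(q)>20 else None)
    print(k,"c",c,"z",np.round(z,4),"topbbox",tb,(t.max(0)-t.min(0))[:2],"fit top/scene",*out, "near",np.hypot(*tb[:2]))
for k,(u,v) in dict(hr1=(249,167),hr2=(295,207),hgreen=(242,212),hgrey=(290,163)).items():
    c=np.nanmedian(T[v-3:v+4,u-3:u+4].reshape(-1,3),0)
    for i in(0,1):
        m=(np.hypot(*(cl[:,:2]-c[:2]).T)<.045)&(src==i)&(cl[:,2]<.03)
        P=cl[m]; r=P[P[:,2]>.011]
        print(k,i,"c",c,"n",len(r),"fit",circ(r) if len(r)>20 else 0,"bbox",((r.min(0)+r.max(0))/2) if len(r) else 0,"rimz",np.percentile(P[:,2],95) if len(P) else 0)
# crop
cv2.imwrite("pics/crop.png",cv2.resize(cv2.cvtColor(pt[130:310,180:400],cv2.COLOR_RGB2BGR),None,fx=3.3,fy=3.3,interpolation=cv2.INTER_CUBIC))
E
```

```text
red_r c [ 0.5222 -0.0055  0.1098] z [0.1118 0.1112] topbbox [ 0.5292 -0.0074  0.1086] [0.0441 0.0439] fit top/scene [ 0.5294 -0.0079  0.0231] [ 0.5294 -0.0092  0.0224] near 0.5292212706583197
red_f c [0.4241 0.0095 0.1096] z [0.1116 0.111 ] topbbox [0.4255 0.008  0.1085] [0.0431 0.0429] fit top/scene [0.4258 0.0081 0.0223] [0.4262 0.0065 0.022 ] near 0.4255800332482482
green c [0.4406 0.119  0.1009] z [0.1037 0.1026] topbbox [0.443  0.12   0.1006] [0.0426 0.0402] fit top/scene [0.4434 0.1197 0.0234] [-744.7083  706.9421 1027.04  ] near 0.4589926673005901
salt c [0.4227 0.2399 0.0879] z [0.0902 0.0892] topbbox [0.4255 0.2456 0.0874] [0.03   0.0282] fit top/scene [0.4263 0.2468 0.0194] [0.4257 0.2455 0.0188] near 0.4912446777583424
timer c [0.4963 0.3508 0.0622] z [0.0689 0.0687] topbbox [0.5005 0.3589 0.0662] [0.0207 0.0191] fit top/scene [0.4991 0.3575 0.0238] [0.4932 0.3577 0.0213] near 0.6158323053533518
tin c [0.6485 0.0148 0.0689] z [0.073  0.0734] topbbox [0.6523 0.0132 0.0704] [0.0565 0.0569] fit top/scene [0.6525 0.0133 0.0285] [0.6527 0.0118 0.0281] near 0.6524413917765156
pu
[... 783 characters left out ...]
.1311 0.0076] n 207 fit [0.5409 0.1314 0.0336] bbox [0.5413 0.1313 0.0155] rimz 0.017083087462250634
hr2 1 c [0.54   0.1311 0.0076] n 209 fit [0.5399 0.1311 0.0338] bbox [0.5395 0.126  0.0151] rimz 0.017760811892839484
hgreen 0 c [0.532  0.2572 0.008 ] n 213 fit [0.5332 0.2586 0.0337] bbox [0.5335 0.2589 0.0163] rimz 0.016947662922837142
hgreen 1 c [0.532  0.2572 0.008 ] n 111 fit [0.5326 0.259  0.0333] bbox [0.5413 0.274  0.0147] rimz 0.017456715447296604
hgrey 0 c [0.6496 0.1394 0.0074] n 198 fit [0.6486 0.14   0.0338] bbox [0.6496 0.1406 0.0163] rimz 0.016895665373197106
hgrey 1 c [0.6496 0.1394 0.0074] n 265 fit [0.648  0.1397 0.0336] bbox [0.648  0.1393 0.0149] rimz 0.017578713339245117
```

View pics/crop.png

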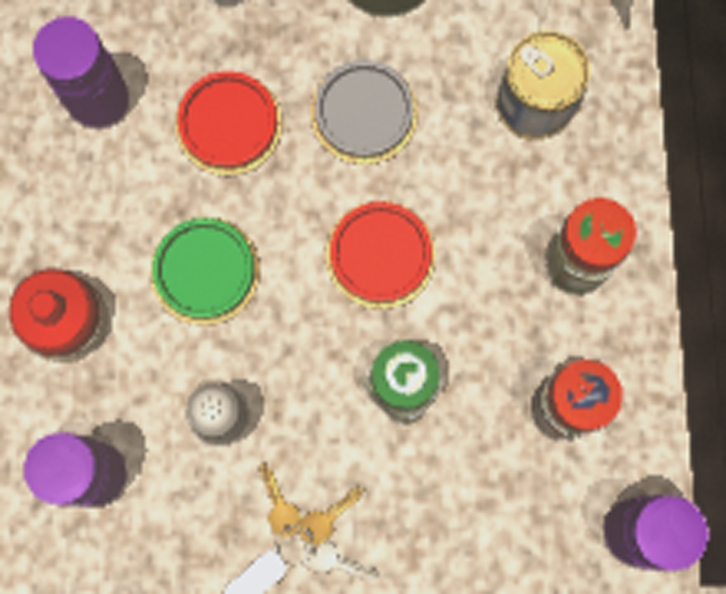

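The crop agrees: the blue-marked red jar is at (0.426,0.008) and the green-marked red jar at (0.529,-0.008). The green jar is at (0.443,0.120) and the salt at (0.426,0.246). Heights match the text to within about 2 mm. First I retract and turn the tool so its axes line up with the world.

Request:
move_arm([
  [[0, -0.5, 0], [0, 0, -0.08]],
  [[0, -1, 0], [0, 0, -0.16]],
  [[0, -1, 0], [0, 0, -0.24]],
  [[0, -1, 0], [0, 0, -0.32]],
  [[0, -1, 0], [0, 0, -0.4]],
  [[0, -1, 0], [0, 0, -0.435]],
  [[0, -1, 0], [0, 0, -0.435]],
], fingers=0.2, squeeze=20)

```text
time: 0.78
tcp_pos: [0.1679, -0.6226, 0.2435]
ee_rot: [-0.0, 0.896, 0.443, 0.0]
contact_force: [-0.5, -0.2, -0.4]
width: 0.803
finger_force: 0.0
```

Request:
move_arm([
  [[0, 0, 0], [0, 0, -0.08]],
  [[0, 0, 0], [0, 0, -0.16]],
  [[0, 0, 0], [0, 0, -0.24]],
  [[0, 0, 0], [0, 0, -0.32]],
  [[0, 0, 0], [0, 0, -0.4]],
  [[0, 0, 0], [0, 0, -0.435]],
  [[0, 0, 0], [0, 0, -0.435]],
])

```text
time: 1.37
tcp_pos: [0.1679, -0.6227, 0.2433]
ee_rot: [-0.0, 0.708, 0.706, 0.0]
contact_force: [0.8, 0.1, -0.7]
width: 0.798
finger_force: 0.0
```

Request:
move_arm([
  [[0.5, 0.3, 0], [0, 0, 0]],
  [[1, 0.6, 0], [0, 0, 0]],
  [[1, 0.6, 0], [0, 0, 0]],
])

```text
time: 1.62
tcp_pos: [0.2199, -0.5376, 0.2437]
ee_rot: [-0.001, 0.708, 0.707, 0.001]
contact_force: [0.6, 0.6, 0.4]
width: 0.801
finger_force: 0.0
```

Request:
move_arm([
  [[0.5, 0.3, 0], [0, 0, 0]],
  [[1, 0.6, 0], [0, 0, 0]],
  [[1, 0.6, 0], [0, 0, 0]],
])

```text
time: 1.87
tcp_pos: [0.2678, -0.4576, 0.2439]
ee_rot: [-0.0, 0.707, 0.707, 0.001]
contact_force: [0.6, 0.8, -1.0]
width: 0.802
finger_force: 0.0
```

Request:
move_arm([
  [[0.5, 0.3, 0], [0, 0, 0]],
  [[1, 0.6, 0], [0, 0, 0]],
  [[1, 0.6, 0], [0, 0, 0]],
])

```text
time: 2.12
tcp_pos: [0.3157, -0.378, 0.2441]
ee_rot: [0.0, 0.707, 0.707, 0.001]
contact_force: [-0.2, 1.0, 0.1]
width: 0.803
finger_force: 0.0
```

Request:
move_arm([
  [[0.5, 0.3, 0], [0, 0, 0]],
  [[1, 0.6, 0], [0, 0, 0]],
  [[1, 0.6, 0], [0, 0, 0]],
])

```text
time: 2.37
tcp_pos: [0.3639, -0.2983, 0.2441]
ee_rot: [0.0, 0.707, 0.707, 0.001]
contact_force: [-0.1, -0.6, -0.5]
width: 0.8
finger_force: 0.0
```

Request:
move_arm([
  [[0.5, 0.3, 0], [0, 0, 0]],
  [[1, 0.6, 0], [0, 0, 0]],
  [[1, 0.6, 0], [0, 0, 0]],
])

```text
time: 2.62
tcp_pos: [0.4122, -0.2185, 0.2442]
ee_rot: [0.0, 0.707, 0.708, 0.001]
contact_force: [-0.5, 0.8, -0.5]
width: 0.797
finger_force: 0.0
```

Request:
move_arm([
  [[0.5, 0.3, 0], [0, 0, 0]],
  [[1, 0.6, 0], [0, 0, 0]],
  [[1, 0.6, 0], [0, 0, 0]],
])

```text
time: 2.87
tcp_pos: [0.4605, -0.1384, 0.2442]
ee_rot: [0.0, 0.707, 0.708, 0.002]
contact_force: [-0.5, 0.2, -0.0]
width: 0.802
finger_force: 0.0
```

Request:
move_arm([
  [[0.4, 0.2, 0], [0, 0, 0]],
  [[0.8, 0.4, 0], [0, 0, 0]],
  [[0.8, 0.4, 0], [0, 0, 0]],
])

```text
time: 3.12
tcp_pos: [0.4925, -0.0736, 0.2442]
ee_rot: [0.0, 0.706, 0.708, 0.002]
contact_force: [-0.0, 0.2, 0.2]
width: 0.797
finger_force: 0.0
```

Request:
move_arm([
  [[0.4, 0.2, 0], [0, 0, 0]],
  [[0.8, 0.4, 0], [0, 0, 0]],
  [[0.8, 0.4, 0], [0, 0, 0]],
  [[0.8, 0.4, 0], [0, 0, 0]],
  [[0.8, 0.4, 0], [0, 0, 0]],
  [[0.8, 0.4, 0], [0, 0, 0]],
])

```text
time: 3.62
tcp_pos: [0.5208, -0.017, 0.2434]
ee_rot: [-0.0, 0.709, 0.706, -0.001]
contact_force: [-0.2, 0.6, 0.3]
width: 0.8
finger_force: 0.0
```

Request:
move_arm([
  [[0.1, 0.1, 0.4], [0, 0, 0]],
  [[0.1, 0.1, 0.8], [0, 0, 0]],
  [[0.1, 0.1, 1], [0, 0, 0]],
  [[0.1, 0.1, 1], [0, 0, 0]],
  [[0.1, 0.1, 1], [0, 0, 0]],
  [[0.1, 0.1, 1], [0, 0, 0]],
])

```text
time: 4.12
tcp_pos: [0.5297, -0.0081, 0.1646]
ee_rot: [0.0, 0.708, 0.706, 0.0]
contact_force: [-0.1, 0.2, 0.3]
width: 0.799
finger_force: 0.0
```

Request:
move_arm([
  [[0, 0, 0.25], [0, 0, 0]],
  [[0, 0, 0.5], [0, 0, 0]],
  [[0, 0, 0.75], [0, 0, 0]],
  [[0, 0, 1], [0, 0, 0]],
  [[0, 0, 1], [0, 0, 0]],
  [[0, 0, 1], [0, 0, 0]],
])

```text
time: 4.62
tcp_pos: [0.5297, -0.0076, 0.0843]
ee_rot: [0.0, 0.708, 0.706, -0.0]
contact_force: [0.5, 0.4, 0.7]
width: 0.802
finger_force: 0.0
```

Request:
move_arm([
  [[0, 0, 0], [0, 0, 0]],
  [[0, 0, 0], [0, 0, 0]],
  [[0, 0, 0], [0, 0, 0]],
  [[0, 0, 0], [0, 0, 0]],
  [[0, 0, 0], [0, 0, 0]],
  [[0, 0, 0], [0, 0, 0]],
  [[0, 0, 0], [0, 0, 0]],
  [[0, 0, 0], [0, 0, 0]],
], fingers=1, squeeze=20)

```text
time: 5.28
tcp_pos: [0.5299, -0.0074, 0.0841]
ee_rot: [0.0, 0.708, 0.706, 0.0]
contact_force: [-0.4, -1.3, 6.6]
width: 0.484
finger_force: 20.0
```

Request:
move_arm([
  [[0, 0, -0.3], [0, 0, 0]],
  [[0, 0, -0.6], [0, 0, 0]],
  [[0.2, 0, -0.7], [0, 0, 0]],
  [[0.5, 0.05, -0.7], [0, 0, 0]],
  [[0.87, 0.1, -0.7], [0, 0, 0]],
])

```text
time: 5.7
tcp_pos: [0.5377, 0.0618, 0.1401]
ee_rot: [0.001, 0.709, 0.705, 0.0]
contact_force: [0.0, 0.3, -1.4]
width: 0.478
finger_force: 20.0
```

Request:
move_arm([
  [[0.4, 0.03, 0], [0, 0, 0]],
  [[0.7, 0.03, 0], [0, 0, 0]],
  [[0.86, 0.03, 0], [0, 0, 0]],
  [[0.86, 0.03, 0], [0, 0, 0]],
  [[0.86, 0.03, 0], [0, 0, 0]],
  [[0.86, 0.03, 0], [0, 0, 0]],
])

```text
time: 6.2
tcp_pos: [0.5397, 0.1293, 0.1392]
ee_rot: [0.0, 0.708, 0.706, -0.001]
contact_force: [0.3, -0.2, -0.7]
width: 0.482
finger_force: 20.0
```

Request:
move_arm([
  [[0.02, 0.01, 0.15], [0, 0, 0]],
  [[0.02, 0.01, 0.3], [0, 0, 0]],
  [[0.02, 0.01, 0.45], [0, 0, 0]],
  [[0.02, 0.01, 0.52], [0, 0, 0]],
  [[0.02, 0.01, 0.58], [0, 0, 0]],
  [[0.02, 0.01, 0.58], [0, 0, 0]],
  [[0.02, 0.01, 0.58], [0, 0, 0]],
])

```text
time: 6.78
tcp_pos: [0.5409, 0.1322, 0.093]
ee_rot: [-0.0, 0.708, 0.706, -0.0]
contact_force: [0.5, 0.0, -1.4]
width: 0.483
finger_force: 20.0
```

Request:
move_arm([
  [[0, 0, 0], [0, 0, 0]],
  [[0, 0, 0], [0, 0, 0]],
  [[0, 0, 0], [0, 0, 0]],
  [[0, 0, 0], [0, 0, 0]],
  [[0, 0, 0], [0, 0, 0]],
], fingers=0.25)

```text
time: 7.2
tcp_pos: [0.541, 0.1326, 0.0935]
ee_rot: [0.0, 0.708, 0.706, 0.0]
contact_force: [-0.4, -0.2, 0.8]
width: 0.745
finger_force: 0.0
```

Request:
move_arm([
  [[0, 0, -0.25], [0, 0, 0]],
  [[0, 0, -0.5], [0, 0, 0]],
  [[0, 0, -0.8], [0, 0, 0]],
  [[0, 0, -1], [0, 0, 0]],
  [[0, 0, -1], [0, 0, 0]],
])

```text
time: 7.62
tcp_pos: [0.5423, 0.1331, 0.1763]
ee_rot: [0.001, 0.708, 0.706, 0.002]
contact_force: [0.8, -0.6, 0.7]
width: 0.751
finger_force: 0.0
```

Request:
move_arm([
  [[0.35, -0.36, 0], [0, 0, 0]],
  [[0.7, -0.72, 0], [0, 0, 0]],
  [[0.7, -0.72, 0], [0, 0, 0]],
])

```text
time: 7.87
tcp_pos: [0.4783, 0.1937, 0.1731]
ee_rot: [-0.001, 0.705, 0.709, -0.0]
contact_force: [-1.0, -0.3, -0.7]
width: 0.751
finger_force: 0.0
```

Request:
move_arm([
  [[0.35, -0.36, 0], [0, 0, 0]],
  [[0.7, -0.72, 0], [0, 0, 0]],
  [[0.7, -0.72, 0], [0, 0, 0]],
  [[0.7, -0.72, 0], [0, 0, 0]],
  [[0.7, -0.72, 0], [0, 0, 0]],
  [[0.7, -0.72, 0], [0, 0, 0]],
])

```text
time: 8.37
tcp_pos: [0.4266, 0.2439, 0.1729]
ee_rot: [0.0, 0.708, 0.706, -0.0]
contact_force: [0.2, -0.7, 1.0]
width: 0.749
finger_force: 0.0
```

Run:
```python
from h import *
pt,_=cloud("top");ps,_=cloud("scene")
cv2.imwrite("pics/a.png",cv2.cvtColor(cv2.resize(np.hstack([pt[80:340,140:420],ps[120:380,170:450]]),None,fx=1.4,fy=1.4),cv2.COLOR_RGB2BGR))
```

```text
(no output)
```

View pics/a.png

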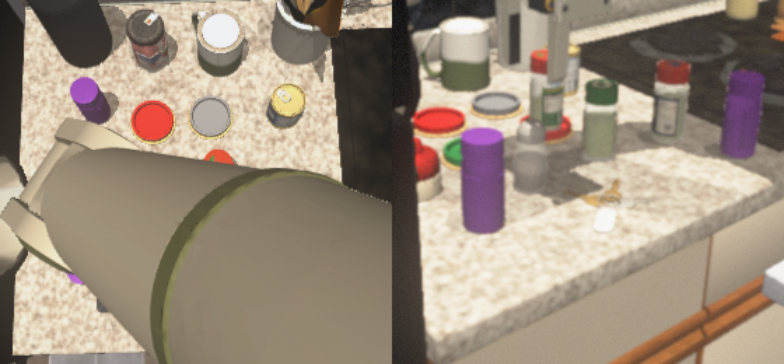

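The scene view shows red jar b in the holder at crop (545,90), with the fingers over the salt at (530,155). In the top view the wrist looks close to the hanging bowls at crop (10,190), so I check that clearance.

Run:
```python
from h import *
np.set_printoptions(precision=3,suppress=True)
pt,T=cloud("top")
print("q",get_state()["qpos"])
for v in (200,215,230,245,260,275,290):
    print(v,[(u,*np.round(T[v,u],2)) for u in range(100,215,14)])
```

```text
q [-0.331  0.456 -0.415  2.176  0.335  0.57  -0.997]
200 [(100, np.float64(0.48), np.float64(0.41), np.float64(0.39)), (114, np.float64(0.51), np.float64(0.44), np.float64(0.28)), (128, np.float64(0.52), np.float64(0.44), np.float64(0.21)), (142, np.float64(0.52), np.float64(0.42), np.float64(0.2)), (156, np.float64(0.57), np.float64(0.47), np.float64(-0.0)), (170, np.float64(0.44), np.float64(0.27), np.float64(0.52)), (184, np.float64(0.43), np.float64(0.24), np.float64(0.57)), (198, np.float64(0.42), np.float64(0.22), np.float64(0.6)), (212, np.float64(0.42), np.float64(0.2), np.float64(0.63))]
215 [(100, np.float64(0.46), np.float64(0.41), np.float64(0.38)), (114, np.float64(0.48), np.float64(0.43), np.float64(0.29)), (128, np.float64(0.5), np.float64(0.46), np.float64(0.18)), (142, np.float64(0.5), np.float64(0.44), np.float64(0.16)), (156, np.float64(0.5), np.float64(0.41), np.float64(0.15)), (170, np.float64(0.42), np.float64(0.26), np.float64(0.55)), (184, np.float64(0.41), np.float64(0.23), np.float64(0.6)), (198, np.float64(0.41), np.float64(0.22), np.float64(0.62)), (212, n
[... 2105 characters left out ...]
loat64(0.4), np.float64(0.0)), (198, np.float64(0.36), np.float64(0.21), np.float64(0.63)), (212, np.float64(0.36), np.float64(0.19), np.float64(0.67))]
290 [(100, np.float64(0.36), np.float64(0.44), np.float64(0.31)), (114, np.float64(0.36), np.float64(0.42), np.float64(0.3)), (128, np.float64(0.36), np.float64(0.49), np.float64(0.08)), (142, np.float64(0.36), np.float64(0.49), np.float64(0.0)), (156, np.float64(0.36), np.float64(0.46), np.float64(-0.0)), (170, np.float64(0.35), np.float64(0.43), np.float64(0.0)), (184, np.float64(0.35), np.float64(0.39), np.float64(0.0)), (198, np.float64(0.35), np.float64(0.36), np.float64(0.0)), (212, np.float64(0.35), np.float64(0.2), np.float64(0.66))]
```

The bowls start at y of about 0.41 and the arm reaches only 0.30, so there is room. I descend on the salt.

Request:
move_arm([
  [[0.02, 0, 0.35], [0, 0, 0]],
  [[0.02, 0, 0.7], [0, 0, 0]],
  [[0.02, 0, 0.7], [0, 0, 0]],
])

```text
time: 8.77
tcp_pos: [0.425, 0.2448, 0.1139]
ee_rot: [-0.001, 0.708, 0.706, -0.002]
contact_force: [-1.0, -0.6, -0.2]
width: 0.751
finger_force: 0.0
```

Request:
move_arm([
  [[0, 0, 0.25], [0, 0, 0]],
  [[0, 0, 0.5], [0, 0, 0]],
  [[0, 0, 0.7], [0, 0, 0]],
  [[0, 0, 0.7], [0, 0, 0]],
  [[0, 0, 0.7], [0, 0, 0]],
])

```text
time: 9.18
tcp_pos: [0.426, 0.2461, 0.0615]
ee_rot: [0.0, 0.708, 0.706, -0.001]
contact_force: [0.4, -0.2, 0.6]
width: 0.749
finger_force: 0.0
```

Request:
move_arm([
  [[0, 0, 0], [0, 0, 0]],
  [[0, 0, 0], [0, 0, 0]],
  [[0, 0, 0], [0, 0, 0]],
  [[0, 0, 0], [0, 0, 0]],
  [[0, 0, 0], [0, 0, 0]],
  [[0, 0, 0], [0, 0, 0]],
  [[0, 0, 0], [0, 0, 0]],
], fingers=1)

```text
time: 9.77
tcp_pos: [0.4262, 0.2465, 0.0616]
ee_rot: [0.0, 0.708, 0.706, 0.0]
contact_force: [0.7, -1.1, 5.9]
width: 0.422
finger_force: 20.2
```

Request:
move_arm([
  [[0, 0, -0.25], [0, 0, 0]],
  [[0, 0, -0.5], [0, 0, 0]],
  [[0, 0, -0.75], [0, 0, 0]],
  [[0, 0, -0.85], [0, 0, 0]],
  [[0, 0, -0.85], [0, 0, 0]],
])

```text
time: 10.18
tcp_pos: [0.4266, 0.2467, 0.1306]
ee_rot: [0.0, 0.708, 0.706, 0.001]
contact_force: [0.7, 0.2, -1.1]
width: 0.418
finger_force: 19.7
```

Request:
move_arm([
  [[0, 0, -0.25], [0, 0, 0]],
  [[0, 0, -0.5], [0, 0, 0]],
  [[0, 0, -0.75], [0, 0, 0]],
  [[0, 0, -0.85], [0, 0, 0]],
  [[0, 0, -0.85], [0, 0, 0]],
])

```text
time: 10.6
tcp_pos: [0.4265, 0.2466, 0.1977]
ee_rot: [0.0, 0.708, 0.706, 0.001]
contact_force: [0.4, -0.1, -1.2]
width: 0.421
finger_force: 19.7
```

Run:
```python
from h import *
ps,S=cloud("scene");t=get_state()["tcp_pos"]
P=S.reshape(-1,3);P=P[np.isfinite(P).all(1)]
P=P[np.hypot(*(P[:,:2]-t[:2]).T)<.035];print(t)
for a in np.arange(.06,.19,.01):
    q=P[(P[:,2]>a)&(P[:,2]<a+.01)]
    if len(q): print(round(a,2),len(q),q.mean(0).round(3),np.ptp(q,0).round(3))
u,v=pix("scene",t).astype(int)
cv2.imwrite("pics/b.png",cv2.cvtColor(cv2.resize(ps[v-70:v+130,max(u-110,0):u+110],None,fx=3,fy=3),cv2.COLOR_RGB2BGR))
```

```text
[0.426102   0.24627455 0.19676488]
0.13 22 [0.414 0.255 0.139] [0.025 0.028 0.002]
0.14 141 [0.414 0.256 0.145] [0.032 0.035 0.01 ]
0.15 146 [0.413 0.256 0.155] [0.032 0.036 0.01 ]
0.16 165 [0.412 0.256 0.165] [0.031 0.036 0.01 ]
0.17 161 [0.415 0.258 0.175] [0.058 0.034 0.01 ]
0.18 200 [0.417 0.256 0.185] [0.068 0.03  0.01 ]
```

View pics/b.png

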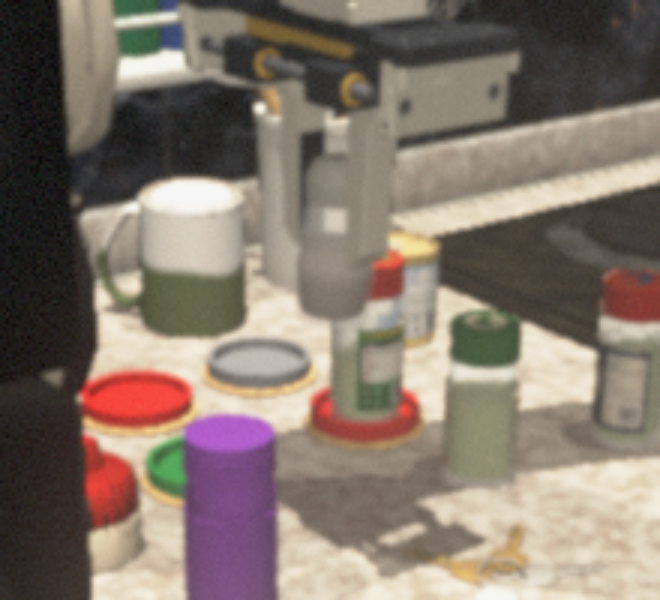

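The salt is held upright at about (335,250) with its underside near z 0.137, and the jar in the red holder stands well at (370,390). I carry the salt to the grey holder.

Request:
move_arm([
  [[-0.2, 0.4, 0], [0, 0, 0]],
  [[-0.4, 0.8, 0], [0, 0, 0]],
  [[-0.45, 0.93, 0], [0, 0, 0]],
])

```text
time: 10.9
tcp_pos: [0.5038, 0.2071, 0.1952]
ee_rot: [0.001, 0.709, 0.705, -0.001]
contact_force: [0.2, -0.3, -1.2]
width: 0.42
finger_force: 19.7
```

Request:
move_arm([
  [[-0.2, 0.4, 0], [0, 0, 0]],
  [[-0.4, 0.8, 0], [0, 0, 0]],
  [[-0.45, 0.93, 0], [0, 0, 0]],
])

```text
time: 11.15
tcp_pos: [0.5783, 0.1704, 0.1949]
ee_rot: [0.001, 0.709, 0.705, -0.001]
contact_force: [0.8, 1.1, -0.6]
width: 0.418
finger_force: 19.7
```

Request:
move_arm([
  [[-0.2, 0.4, 0], [0, 0, 0]],
  [[-0.35, 0.7, 0], [0, 0, 0]],
  [[-0.43, 0.92, 0], [0, 0, 0]],
  [[-0.43, 0.92, 0], [0, 0, 0]],
  [[-0.43, 0.92, 0], [0, 0, 0]],
  [[-0.43, 0.92, 0], [0, 0, 0]],
  [[-0.43, 0.92, 0], [0, 0, 0]],
])

```text
time: 11.73
tcp_pos: [0.6467, 0.1405, 0.1964]
ee_rot: [-0.001, 0.707, 0.707, -0.001]
contact_force: [-1.1, 0.9, -0.7]
width: 0.417
finger_force: 19.7
```

Request:
move_arm([
  [[0, 0.02, 0.35], [0, 0, 0]],
  [[0, 0.02, 0.7], [0, 0, 0]],
  [[0, 0.02, 0.8], [0, 0, 0]],
  [[0, 0.02, 0.8], [0, 0, 0]],
])

```text
time: 12.07
tcp_pos: [0.6477, 0.1397, 0.1311]
ee_rot: [-0.001, 0.707, 0.707, -0.002]
contact_force: [-0.0, -0.7, -0.6]
width: 0.419
finger_force: 19.7
```

Request:
move_arm([
  [[0, 0, 0.2], [0, 0, 0]],
  [[0, 0, 0.4], [0, 0, 0]],
  [[0, 0, 0.55], [0, 0, 0]],
  [[0, 0, 0.65], [0, 0, 0]],
  [[0, 0, 0.75], [0, 0, 0]],
  [[0, 0, 0.75], [0, 0, 0]],
  [[0, 0, 0.75], [0, 0, 0]],
])

```text
time: 12.65
tcp_pos: [0.6497, 0.1397, 0.0734]
ee_rot: [-0.0, 0.708, 0.706, -0.0]
contact_force: [0.0, -0.2, -1.3]
width: 0.42
finger_force: 19.7
```

Lower 2–3 mm more, release, and rise.

Request:
move_arm([
  [[0, -0.01, 0.02], [0, 0, 0]],
  [[0, -0.01, 0.04], [0, 0, 0]],
  [[0, -0.01, 0.04], [0, 0, 0]],
  [[0, -0.01, 0.04], [0, 0, 0]],
])

```text
time: 12.98
tcp_pos: [0.649, 0.1395, 0.0703]
ee_rot: [0.0, 0.708, 0.706, 0.0]
contact_force: [0.1, -0.3, -1.2]
width: 0.42
finger_force: 19.7
```

Request:
move_arm([
  [[0, 0, 0], [0, 0, 0]],
  [[0, 0, 0], [0, 0, 0]],
  [[0, 0, 0], [0, 0, 0]],
  [[0, 0, 0], [0, 0, 0]],
  [[0, 0, 0], [0, 0, 0]],
], fingers=0.25)

```text
time: 13.4
tcp_pos: [0.6489, 0.1396, 0.0701]
ee_rot: [0.0, 0.708, 0.706, 0.0]
contact_force: [-0.2, -0.0, -0.2]
width: 0.718
finger_force: 0.0
```

Request:
move_arm([
  [[0, 0, -0.25], [0, 0, 0]],
  [[0, 0, -0.5], [0, 0, 0]],
  [[0, 0, -0.8], [0, 0, 0]],
  [[0, 0, -1], [0, 0, 0]],
  [[0, 0, -1], [0, 0, 0]],
])

```text
time: 13.82
tcp_pos: [0.6505, 0.1402, 0.1535]
ee_rot: [0.001, 0.708, 0.706, 0.002]
contact_force: [0.0, 0.1, 0.6]
width: 0.749
finger_force: 0.0
```

Request:
move_arm([
  [[0, 0, -0.25], [0, 0, 0]],
  [[0, 0, -0.4], [0, 0, 0]],
  [[0, 0, -0.4], [0, 0, 0]],
  [[0, 0, -0.4], [0, 0, 0]],
])

```text
time: 14.15
tcp_pos: [0.6491, 0.1396, 0.182]
ee_rot: [0.0, 0.708, 0.706, 0.0]
contact_force: [0.3, 0.6, 0.6]
width: 0.746
finger_force: 0.0
```

Request:
move_arm([
  [[-0.04, -0.4, 0], [0, 0, 0]],
  [[-0.08, -0.86, 0], [0, 0, 0]],
  [[-0.08, -0.86, 0], [0, 0, 0]],
])

```text
time: 14.4
tcp_pos: [0.5726, 0.1321, 0.1801]
ee_rot: [-0.002, 0.707, 0.707, -0.004]
contact_force: [-1.0, -0.5, -0.9]
width: 0.751
finger_force: 0.0
```

Request:
move_arm([
  [[-0.04, -0.4, 0], [0, 0, 0]],
  [[-0.08, -0.86, 0], [0, 0, 0]],
  [[-0.08, -0.86, 0], [0, 0, 0]],
])

```text
time: 14.65
tcp_pos: [0.5039, 0.1256, 0.1805]
ee_rot: [-0.001, 0.707, 0.707, -0.004]
contact_force: [-1.5, -0.2, -0.5]
width: 0.748
finger_force: 0.0
```

Request:
move_arm([
  [[-0.04, -0.4, 0], [0, 0, 0]],
  [[-0.08, -0.86, 0], [0, 0, 0]],
  [[-0.08, -0.86, 0], [0, 0, 0]],
  [[-0.08, -0.86, 0], [0, 0, 0]],
  [[-0.08, -0.86, 0], [0, 0, 0]],
  [[-0.08, -0.86, 0], [0, 0, 0]],
])

```text
time: 15.15
tcp_pos: [0.4437, 0.1211, 0.1818]
ee_rot: [-0.0, 0.708, 0.706, 0.0]
contact_force: [-0.1, 0.4, 0.5]
width: 0.749
finger_force: 0.0
```

Request:
move_arm([
  [[-0.01, 0, 0.3], [0, 0, 0]],
  [[-0.01, 0, 0.5], [0, 0, 0]],
  [[-0.01, 0, 0.65], [0, 0, 0]],
  [[-0.01, 0, 0.65], [0, 0, 0]],
])

```text
time: 15.48
tcp_pos: [0.4426, 0.12, 0.1279]
ee_rot: [-0.001, 0.708, 0.706, -0.001]
contact_force: [-0.3, -0.1, -0.1]
width: 0.749
finger_force: 0.0
```

Request:
move_arm([
  [[0, 0, 0.25], [0, 0, 0]],
  [[0, 0, 0.5], [0, 0, 0]],
  [[0, 0, 0.65], [0, 0, 0]],
  [[0, 0, 0.65], [0, 0, 0]],
  [[0, 0, 0.65], [0, 0, 0]],
])

```text
time: 15.9
tcp_pos: [0.4428, 0.1202, 0.0779]
ee_rot: [-0.0, 0.708, 0.706, -0.0]
contact_force: [-0.1, 0.2, -0.1]
width: 0.753
finger_force: 0.0
```

Request:
move_arm([
  [[0, 0, 0], [0, 0, 0]],
  [[0, 0, 0], [0, 0, 0]],
  [[0, 0, 0], [0, 0, 0]],
  [[0, 0, 0], [0, 0, 0]],
  [[0, 0, 0], [0, 0, 0]],
  [[0, 0, 0], [0, 0, 0]],
  [[0, 0, 0], [0, 0, 0]],
], fingers=1)

```text
time: 16.48
tcp_pos: [0.4432, 0.1202, 0.0786]
ee_rot: [0.0, 0.708, 0.706, 0.001]
contact_force: [0.4, 0.5, 8.0]
width: 0.54
finger_force: 20.0
```

Request:
move_arm([
  [[0, 0, -0.25], [0, 0, 0]],
  [[0, 0, -0.5], [0, 0, 0]],
  [[0, 0, -0.8], [0, 0, 0]],
  [[0, 0, -0.85], [0, 0, 0]],
  [[0, 0, -0.85], [0, 0, 0]],
])

```text
time: 16.9
tcp_pos: [0.443, 0.1198, 0.1472]
ee_rot: [0.001, 0.708, 0.706, 0.001]
contact_force: [-0.8, 0.1, -1.5]
width: 0.542
finger_force: 20.0
```

Request:
move_arm([
  [[0, 0, -0.25], [0, 0, 0]],
  [[0, 0, -0.5], [0, 0, 0]],
  [[0, 0, -0.8], [0, 0, 0]],
  [[0, 0, -0.85], [0, 0, 0]],
  [[0, 0, -0.85], [0, 0, 0]],
])

```text
time: 17.32
tcp_pos: [0.4429, 0.1199, 0.2141]
ee_rot: [0.001, 0.708, 0.706, 0.001]
contact_force: [0.2, 0.2, -1.5]
width: 0.541
finger_force: 20.0
```

Request:
move_arm([
  [[0.4, 0.25, 0], [0, 0, 0]],
  [[0.8, 0.5, 0], [0, 0, 0]],
  [[0.87, 0.56, 0], [0, 0, 0]],
])

```text
time: 17.57
tcp_pos: [0.4898, 0.1945, 0.2126]
ee_rot: [-0.001, 0.707, 0.707, 0.002]
contact_force: [0.6, -0.6, -1.0]
width: 0.542
finger_force: 20.0
```

Request:
move_arm([
  [[0.4, 0.25, 0], [0, 0, 0]],
  [[0.7, 0.45, 0], [0, 0, 0]],
  [[0.87, 0.57, 0], [0, 0, 0]],
  [[0.87, 0.57, 0], [0, 0, 0]],
  [[0.87, 0.57, 0], [0, 0, 0]],
  [[0.87, 0.57, 0], [0, 0, 0]],
  [[0.87, 0.57, 0], [0, 0, 0]],
])

```text
time: 18.15
tcp_pos: [0.5324, 0.2577, 0.2129]
ee_rot: [0.0, 0.708, 0.706, -0.001]
contact_force: [-0.3, -0.7, -1.3]
width: 0.544
finger_force: 20.0
```

Run:
```python
from h import *
ps,S=cloud("scene");t=get_state()["tcp_pos"];print(t)
P=S.reshape(-1,3);P=P[np.isfinite(P).all(1)]
P=P[np.hypot(*(P[:,:2]-t[:2]).T)<.035]
for a in np.arange(.10,.21,.01):
    q=P[(P[:,2]>a)&(P[:,2]<a+.01)]
    if len(q)>15: print(round(a,2),len(q),q.mean(0).round(3),np.ptp(q,0).round(3))
u,v=pix("scene",t).astype(int)
cv2.imwrite("pics/c.png",cv2.cvtColor(cv2.resize(ps[v-70:v+130,max(u-110,0):u+150],None,fx=3,fy=3),cv2.COLOR_RGB2BGR))
```

```text
[0.53257539 0.25780144 0.21338237]
0.13 43 [0.518 0.267 0.138] [0.033 0.048 0.003]
0.14 150 [0.517 0.266 0.145] [0.032 0.047 0.01 ]
0.15 159 [0.517 0.267 0.155] [0.036 0.042 0.01 ]
0.16 159 [0.516 0.267 0.165] [0.033 0.044 0.01 ]
0.17 160 [0.516 0.267 0.175] [0.031 0.042 0.01 ]
0.18 146 [0.516 0.268 0.185] [0.033 0.043 0.01 ]
0.19 136 [0.52  0.272 0.195] [0.067 0.034 0.01 ]
0.2 146 [0.523 0.272 0.205] [0.068 0.019 0.01 ]
```

View pics/c.png

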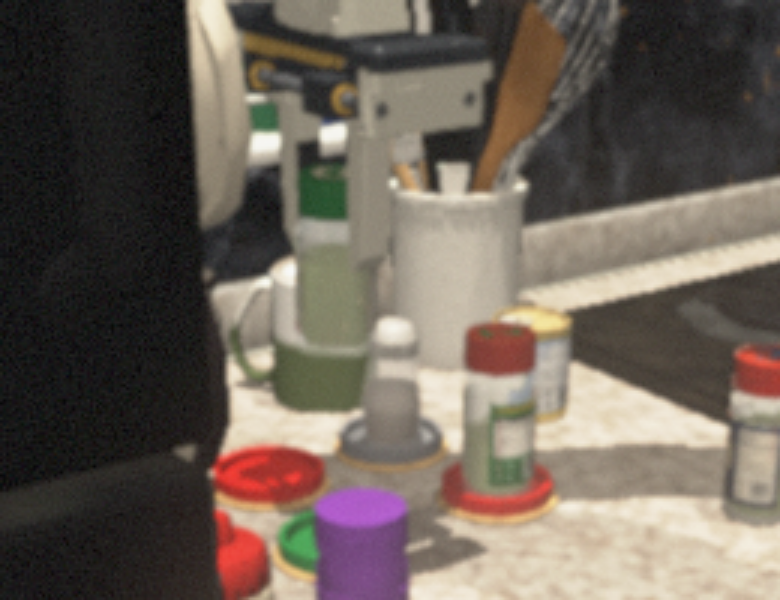

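The green jar hangs upright over the green holder, and both the salt (390,400) and red jar b (500,420) stand in their cups. I lower the green jar.

Request:
move_arm([
  [[0.01, 0, 0.35], [0, 0, 0]],
  [[0.01, 0, 0.7], [0, 0, 0]],
  [[0.01, 0, 0.8], [0, 0, 0]],
  [[0.01, 0, 0.8], [0, 0, 0]],
])

```text
time: 18.53
tcp_pos: [0.532, 0.2584, 0.1482]
ee_rot: [-0.0, 0.708, 0.706, -0.002]
contact_force: [-0.1, 0.8, -1.4]
width: 0.536
finger_force: 20.0
```

Request:
move_arm([
  [[0, 0, 0.2], [0, 0, 0]],
  [[0, 0, 0.4], [0, 0, 0]],
  [[0, 0, 0.55], [0, 0, 0]],
  [[0, 0, 0.65], [0, 0, 0]],
  [[0, 0, 0.76], [0, 0, 0]],
  [[0, 0, 0.76], [0, 0, 0]],
  [[0, 0, 0.76], [0, 0, 0]],
  [[0, 0, 0.76], [0, 0, 0]],
])

```text
time: 19.2
tcp_pos: [0.5334, 0.26, 0.0897]
ee_rot: [0.0, 0.708, 0.706, 0.0]
contact_force: [0.6, 0.8, -1.6]
width: 0.541
finger_force: 20.0
```

Request:
move_arm([
  [[-0.01, 0, 0.02], [0, 0, 0]],
  [[-0.01, 0, 0.04], [0, 0, 0]],
  [[-0.01, 0, 0.04], [0, 0, 0]],
  [[-0.01, 0, 0.04], [0, 0, 0]],
])

```text
time: 19.53
tcp_pos: [0.5331, 0.2589, 0.0861]
ee_rot: [0.0, 0.708, 0.706, 0.0]
contact_force: [0.0, 0.4, -0.7]
width: 0.54
finger_force: 20.0
```

Request:
move_arm([
  [[0, 0, 0], [0, 0, 0]],
  [[0, 0, 0], [0, 0, 0]],
  [[0, 0, 0], [0, 0, 0]],
  [[0, 0, 0], [0, 0, 0]],
  [[0, 0, 0], [0, 0, 0]],
], fingers=0.25)

```text
time: 19.95
tcp_pos: [0.5332, 0.259, 0.0861]
ee_rot: [0.0, 0.708, 0.706, 0.0]
contact_force: [-0.3, -0.2, -0.3]
width: 0.744
finger_force: 0.0
```

Request:
move_arm([
  [[0, 0, -0.25], [0, 0, 0]],
  [[0, 0, -0.5], [0, 0, 0]],
  [[0, 0, -0.8], [0, 0, 0]],
  [[0, 0, -1], [0, 0, 0]],
  [[0, 0, -1], [0, 0, 0]],
  [[0, 0, -1], [0, 0, 0]],
])

```text
time: 20.45
tcp_pos: [0.5335, 0.259, 0.1667]
ee_rot: [0.0, 0.708, 0.706, 0.001]
contact_force: [0.1, 0.4, -0.5]
width: 0.749
finger_force: 0.0
```

Request:
move_arm([
  [[-0.4, -0.15, -0.1], [0, 0, 0]],
  [[-0.79, -0.34, -0.1], [0, 0, 0]],
  [[-0.79, -0.34, -0.1], [0, 0, 0]],
])

```text
time: 20.7
tcp_pos: [0.5025, 0.1892, 0.1724]
ee_rot: [0.0, 0.709, 0.705, -0.004]
contact_force: [0.3, -1.6, -0.4]
width: 0.75
finger_force: 0.0
```

Request:
move_arm([
  [[-0.4, -0.15, 0], [0, 0, 0]],
  [[-0.79, -0.34, 0], [0, 0, 0]],
  [[-0.79, -0.34, 0], [0, 0, 0]],
])

```text
time: 20.95
tcp_pos: [0.4746, 0.1262, 0.1723]
ee_rot: [-0.0, 0.709, 0.705, -0.004]
contact_force: [-0.9, -1.0, -1.4]
width: 0.751
finger_force: 0.0
```

Request:
move_arm([
  [[-0.4, -0.15, 0], [0, 0, 0]],
  [[-0.79, -0.34, 0], [0, 0, 0]],
  [[-0.79, -0.34, 0], [0, 0, 0]],
])

```text
time: 21.2
tcp_pos: [0.4471, 0.0636, 0.1725]
ee_rot: [-0.0, 0.709, 0.705, -0.004]
contact_force: [-0.8, -1.0, -0.1]
width: 0.746
finger_force: 0.0
```

Request:
move_arm([
  [[-0.4, -0.15, 0], [0, 0, 0]],
  [[-0.78, -0.33, 0], [0, 0, 0]],
  [[-0.78, -0.33, 0], [0, 0, 0]],
  [[-0.78, -0.33, 0], [0, 0, 0]],
  [[-0.78, -0.33, 0], [0, 0, 0]],
  [[-0.78, -0.33, 0], [0, 0, 0]],
])

```text
time: 21.7
tcp_pos: [0.4252, 0.0082, 0.1738]
ee_rot: [-0.0, 0.707, 0.707, 0.0]
contact_force: [0.6, 0.0, -0.0]
width: 0.746
finger_force: 0.0
```

Request:
move_arm([
  [[-0.01, 0.01, 0.3], [0, 0, 0]],
  [[-0.01, 0.01, 0.5], [0, 0, 0]],
  [[-0.01, 0.01, 0.5], [0, 0, 0]],
  [[-0.01, 0.01, 0.5], [0, 0, 0]],
  [[-0.01, 0.01, 0.5], [0, 0, 0]],
])

```text
time: 22.12
tcp_pos: [0.4257, 0.0072, 0.1344]
ee_rot: [-0.0, 0.707, 0.707, 0.0]
contact_force: [0.8, 0.9, -0.5]
width: 0.752
finger_force: 0.0
```

Request:
move_arm([
  [[0, 0, 0.2], [0, 0, 0]],
  [[0, 0, 0.4], [0, 0, 0]],
  [[0, 0, 0.6], [0, 0, 0]],
  [[0, 0, 0.62], [0, 0, 0]],
  [[0, 0, 0.62], [0, 0, 0]],
])

```text
time: 22.53
tcp_pos: [0.4255, 0.0067, 0.0846]
ee_rot: [-0.0, 0.708, 0.707, -0.0]
contact_force: [0.1, 0.2, -0.4]
width: 0.747
finger_force: 0.0
```

Request:
move_arm([
  [[0, 0, 0], [0, 0, 0]],
  [[0, 0, 0], [0, 0, 0]],
  [[0, 0, 0], [0, 0, 0]],
  [[0, 0, 0], [0, 0, 0]],
  [[0, 0, 0], [0, 0, 0]],
  [[0, 0, 0], [0, 0, 0]],
  [[0, 0, 0], [0, 0, 0]],
], fingers=1)

```text
time: 23.12
tcp_pos: [0.4259, 0.0064, 0.0849]
ee_rot: [0.0, 0.708, 0.706, 0.0]
contact_force: [0.9, 1.3, 7.7]
width: 0.47
finger_force: 20.0
```

Request:
move_arm([
  [[0, 0, -0.25], [0, 0, 0]],
  [[0, 0, -0.5], [0, 0, 0]],
  [[0, 0, -0.8], [0, 0, 0]],
  [[0, 0, -0.85], [0, 0, 0]],
  [[0, 0, -0.85], [0, 0, 0]],
])

```text
time: 23.53
tcp_pos: [0.426, 0.0061, 0.1535]
ee_rot: [0.001, 0.708, 0.706, 0.001]
contact_force: [0.6, 0.3, -0.7]
width: 0.475
finger_force: 20.0
```

Request:
move_arm([
  [[0, 0, -0.25], [0, 0, 0]],
  [[0, 0, -0.5], [0, 0, 0]],
  [[0, 0, -0.8], [0, 0, 0]],
  [[0, 0, -0.85], [0, 0, 0]],
  [[0, 0, -0.85], [0, 0, 0]],
])

```text
time: 23.95
tcp_pos: [0.4259, 0.0061, 0.2205]
ee_rot: [0.001, 0.708, 0.706, 0.0]
contact_force: [0.0, 1.2, -1.5]
width: 0.47
finger_force: 20.0
```

Request:
move_arm([
  [[0.4, 0.37, -0.1], [0, 0, 0]],
  [[0.75, 0.7, -0.1], [0, 0, 0]],
  [[0.97, 0.9, -0.1], [0, 0, 0]],
  [[0.97, 0.9, -0.1], [0, 0, 0]],
])

```text
time: 24.28
tcp_pos: [0.5006, 0.0882, 0.2267]
ee_rot: [-0.001, 0.707, 0.708, 0.001]
contact_force: [0.3, 0.4, -0.6]
width: 0.472
finger_force: 20.0
```

Request:
move_arm([
  [[0.4, 0.37, 0], [0, 0, 0]],
  [[0.75, 0.7, 0], [0, 0, 0]],
  [[0.97, 0.9, 0], [0, 0, 0]],
  [[0.97, 0.9, 0], [0, 0, 0]],
])

```text
time: 24.62
tcp_pos: [0.5717, 0.1654, 0.226]
ee_rot: [-0.001, 0.707, 0.708, 0.001]
contact_force: [0.5, 0.9, -1.7]
width: 0.473
finger_force: 20.0
```

Request:
move_arm([
  [[0.4, 0.37, 0], [0, 0, 0]],
  [[0.75, 0.7, 0], [0, 0, 0]],
  [[0.97, 0.9, 0], [0, 0, 0]],
  [[0.97, 0.9, 0], [0, 0, 0]],
  [[0.97, 0.9, 0], [0, 0, 0]],
  [[0.97, 0.9, 0], [0, 0, 0]],
  [[0.97, 0.9, 0], [0, 0, 0]],
])

```text
time: 25.2
tcp_pos: [0.6409, 0.237, 0.2272]
ee_rot: [0.0, 0.708, 0.706, -0.001]
contact_force: [-0.2, -0.4, -1.4]
width: 0.475
finger_force: 20.0
```

Request:
move_arm([
  [[0.03, 0.02, 0.35], [0, 0, 0]],
  [[0.03, 0.02, 0.7], [0, 0, 0]],
  [[0.03, 0.02, 0.9], [0, 0, 0]],
  [[0.03, 0.02, 0.9], [0, 0, 0]],
  [[0.03, 0.02, 0.9], [0, 0, 0]],
])

```text
time: 25.62
tcp_pos: [0.6429, 0.24, 0.156]
ee_rot: [-0.0, 0.708, 0.706, -0.001]
contact_force: [0.4, 0.7, 0.2]
width: 0.47
finger_force: 20.0
```

Request:
move_arm([
  [[0, 0, 0.2], [0, 0, 0]],
  [[0, 0, 0.4], [0, 0, 0]],
  [[0, 0, 0.55], [0, 0, 0]],
  [[0, 0, 0.65], [0, 0, 0]],
  [[0, 0, 0.73], [0, 0, 0]],
  [[0, 0, 0.73], [0, 0, 0]],
  [[0, 0, 0.73], [0, 0, 0]],
  [[0, 0, 0.73], [0, 0, 0]],
])

```text
time: 26.28
tcp_pos: [0.6439, 0.2415, 0.0987]
ee_rot: [0.0, 0.708, 0.706, 0.0]
contact_force: [1.1, -0.6, -0.3]
width: 0.471
finger_force: 20.0
```

Another 6 mm down, then release and rise.

Request:
move_arm([
  [[-0.01, 0, 0.03], [0, 0, 0]],
  [[-0.01, 0, 0.05], [0, 0, 0]],
  [[-0.01, 0, 0.07], [0, 0, 0]],
  [[-0.01, 0, 0.07], [0, 0, 0]],
  [[-0.01, 0, 0.07], [0, 0, 0]],
])

```text
time: 26.7
tcp_pos: [0.6434, 0.2403, 0.0923]
ee_rot: [-0.0, 0.708, 0.706, -0.0]
contact_force: [0.2, 0.5, -1.7]
width: 0.469
finger_force: 20.0
```

Request:
move_arm([
  [[0, 0, 0], [0, 0, 0]],
  [[0, 0, 0], [0, 0, 0]],
  [[0, 0, 0], [0, 0, 0]],
  [[0, 0, 0], [0, 0, 0]],
  [[0, 0, 0], [0, 0, 0]],
], fingers=0.25)

```text
time: 27.12
tcp_pos: [0.6435, 0.2404, 0.0925]
ee_rot: [0.0, 0.708, 0.706, 0.0]
contact_force: [0.4, -0.9, -1.3]
width: 0.735
finger_force: 0.0
```

Request:
move_arm([
  [[0, 0, -0.25], [0, 0, 0]],
  [[0, 0, -0.5], [0, 0, 0]],
  [[0, 0, -0.8], [0, 0, 0]],
  [[0, 0, -1], [0, 0, 0]],
  [[0, 0, -1], [0, 0, 0]],
  [[0, 0, -1], [0, 0, 0]],
])

```text
time: 27.62
tcp_pos: [0.6438, 0.2404, 0.1731]
ee_rot: [0.0, 0.708, 0.706, 0.001]
contact_force: [-0.2, 0.1, -0.4]
width: 0.748
finger_force: 0.0
```

Request:
move_arm([
  [[-0.4, -0.4, -0.3], [0, 0, 0]],
  [[-0.8, -0.8, -0.5], [0, 0, 0]],
  [[-1, -1, -0.7], [0, 0, 0]],
  [[-1, -1, -0.7], [0, 0, 0]],
])

```text
time: 27.95
tcp_pos: [0.5597, 0.1556, 0.2295]
ee_rot: [0.001, 0.709, 0.706, -0.002]
contact_force: [0.8, 0.3, -0.3]
width: 0.751
finger_force: 0.0
```

Request:
move_arm([
  [[-0.5, -0.3, 0], [0, 0, 0]],
  [[-1, -0.6, 0], [0, 0, 0]],
  [[-1, -0.6, 0], [0, 0, 0]],
])

```text
time: 28.2
tcp_pos: [0.5113, 0.075, 0.2268]
ee_rot: [-0.0, 0.709, 0.705, -0.003]
contact_force: [-0.5, -1.5, -0.4]
width: 0.751
finger_force: 0.0
```

Request:
move_arm([
  [[-0.5, -0.2, 0], [0, 0, 0]],
  [[-1, -0.4, 0], [0, 0, 0]],
  [[-1, -0.4, 0], [0, 0, 0]],
])

```text
time: 28.45
tcp_pos: [0.4792, -0.0064, 0.2267]
ee_rot: [-0.001, 0.71, 0.704, -0.003]
contact_force: [0.1, -0.8, -0.2]
width: 0.749
finger_force: 0.0
```

Request:
move_arm([
  [[-0.5, 0, 0], [0, 0, 0]],
  [[-1, 0, 0], [0, 0, 0]],
  [[-1, 0, 0], [0, 0, 0]],
])

```text
time: 28.7
tcp_pos: [0.4818, -0.0868, 0.227]
ee_rot: [-0.0, 0.711, 0.703, -0.002]
contact_force: [-0.4, -0.2, -0.6]
width: 0.748
finger_force: 0.0
```

Request:
move_arm([
  [[-0.5, 0, 0], [0, 0, 0]],
  [[-1, 0, 0], [0, 0, 0]],
  [[-1, 0, 0], [0, 0, 0]],
  [[-1, 0, 0], [0, 0, 0]],
  [[-1, 0, 0], [0, 0, 0]],
])

```text
time: 29.12
tcp_pos: [0.4825, -0.1589, 0.2276]
ee_rot: [-0.001, 0.708, 0.706, -0.0]
contact_force: [0.3, 0.2, -0.6]
width: 0.75
finger_force: 0.0
```

Run:
```python
from h import *
pt,T=cloud("top");ps,S=cloud("scene")
np.set_printoptions(precision=4,suppress=True)
P=T.reshape(-1,3);P=P[np.isfinite(P).all(1)]
for k,(x,y) in dict(red_a=(.6432,.24),red_b=(.5405,.1312),green=(.533,.2587),salt=(.6483,.14),timer=(.5,.358),tin=(.6525,.0132)).items():
    q=P[(np.hypot(P[:,0]-x,P[:,1]-y)<.045)&(P[:,2]<.14)];
    if len(q)==0: print(k,"hidden");continue
    z=np.percentile(q[:,2],99);t=q[q[:,2]>z-.008];b=q[(q[:,2]>.025)&(q[:,2]<z-.012)]
    print(k,"top z",z.round(4),"off",((t.min(0)+t.max(0))/2)[:2]-[x,y],"body fit off",(circ(b)-[x,y,0]) if len(b)>20 else None)
cv2.imwrite("pics/d.png",cv2.cvtColor(cv2.resize(np.hstack([pt[80:340,140:420],ps[120:380,170:450]]),None,fx=1.4,fy=1.4),cv2.COLOR_RGB2BGR))
```

```text
red_a top z 0.1184 off [-0.0017  0.0013] body fit off [-0.0002  0.0018  0.0228]
red_b top z 0.1188 off [-0.0011  0.0012] body fit off [-0.0009  0.0009  0.0229]
green top z 0.1103 off [-0.0001 -0.0005] body fit off [0.     0.0003 0.0234]
salt top z 0.0966 off [-0.0016 -0.0017] body fit off [-0.0004 -0.0004  0.019 ]
timer top z 0.0691 off [0.0003 0.0013] body fit off [-0.0006 -0.      0.0235]
tin top z 0.0735 off [-0.0003  0.0002] body fit off [-0.      0.0001  0.0284]
```

View pics/d.png

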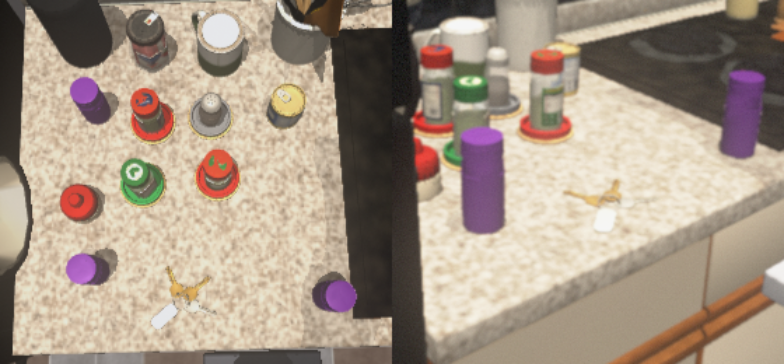

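All four stand centred and upright in the right cups: their tops rose about 7 mm, which matches the cup floor. The timer and tin have not moved.

```bash
python3 -c "
from workcell import hand_in
print(hand_in())"
```

```text
the job is handed in; nothing more can be done
None
```

The job is handed in at about 29 s of the 102 s allowed: both red-lidded jars, the green-lidded jar and the salt shaker stand upright and fully down in their matching holders, and the timer, tin and purple look-alikes were left where they were.

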